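# Hold the glass-waste hatch open with its lever

## Robot

A 6-joint arm with a two-finger parallel gripper is mounted at the origin on the work surface. World frame = base frame: x ahead of the robot, y to its left, z up, the work surface at z = 0. Lengths are in mm, angles in degrees, forces in N, time in s.
With the tool pointing down it reaches from about 350 to 850 mm from the base axis. Payload 8.1 kg.
Tool frame: the origin (TCP) lies midway between the tips of the shut fingers; the grasp point (between the pads) lies 19 mm behind it (r.tcp_to_grasp is the distance from the TCP to the grasp point, in mm); z points along the fingers, y is the direction in which the jaws open and shut (so a half turn about z gives the same grasp; the last joint's range is limited). The gripper opens to 85 mm and grips with 20 to 120 N. Pads are 22 mm wide; open, the fingers measure 114 mm over their backs; the gripper's body (76 mm by 85 mm) begins 54 mm behind the grasp point. The pads swing forward as they close: fully open they stand 13 mm farther back than shut.
Start: joints at [70.107, 7.471, 85.268, -0, 87.261, -4.893], TCP at [155.27, 579.566, 231.292] pointing down, gripper open.
Joint ranges: [-169.43, 169.43], [-51.17, 129.36], [1.28, 143.12], [-76.62, 256.62], [0, 156.53], [-152.29, 152.29]. Speed limits (degrees/s): [136.94, 136.94, 159.86, 180, 180, 180].

## Interface

Orientations are given as [roll, pitch, yaw] about the fixed x, y, z axes, in that order (R = Rz(yaw) Ry(pitch) Rx(roll)).
In Python, from bench import r gives the robot as it stands.
- The arm moves only by the tool jog_arm, never from a script. Its argument "targets" is a list of rows, each a list of 7 numbers: the shift along the tool's x, y, z in m, then the turn, a rotation vector about the tool's x, y, z in rad, then the closure, from 0 (fully open) to 1 (shut). In form: [[dx, dy, dz, wx, wy, wz, claw], ...]. A call has 1 to 5 rows; each row is the pose to reach, as a shift and turn from the pose commanded when the call began, along the tool's axes at that moment; what a row does not reach only later rows make up. A row lasts 1/12 s, in which the tool goes at most 41.7 mm and 7.16 degrees, less where a joint would pass 70% of its speed; a pose out of reach is approached as far as the arm can. A call with a gripper value outside its range is refused whole. The fingers move at their own pace and stop on an object; "newtons" is the grip in N (left out, the last holds). Time passes only in rows, so rows that repeat a pose let the fingers close. It gives the time, the measured TCP pose, the force and the opening at its end, in the units of the state.
- r.sense(): the state, without advancing time (a new reading comes with each control period).
- r.snapshot(name): name is "scene" or "top"; returns a dict with "pixels" (384x512x3 uint8, red, green, blue), "fx", "fy", "cx", "cy" (pixels), "dist" ([k1, k2, p1, p2, k3] as OpenCV has them; the pictures are not rectified), "origin" and "attitude" of the camera in the world. Camera axes: x right, y down, z forward; pixel columns grow to the right and rows downward; lengths in mm; the calibration is good to about 2 mm. A picture is of the moment at which its call begins. There is no depth.
- r.hand_in(): hands the job in, once; it reports no verdict.
The state is a dict: "time": time; "joint_pos": joint angles; "qd": joint speeds; "joint_efforts": joint torques, N m; "tool_pos": TCP position; "tcp_rot": TCP orientation; "ft_force": force on the tool from outside, world axes, zero at the start; "wrist_torque": the same for the moment, N m; "finger_gap": finger opening in mm.
Only numpy, scipy, OpenCV 4.12 (cv2) and the standard library are available. Lean on these libraries where they do the work, as an engineer would, in place of code of your own. Each camera call takes 0.05 s, during which the arm holds its last target.

## Task

Open the heavy steel flap of the glass-waste hatch so that a colleague can drop broken slides in: with a fingertip push the bolt back until it is right off the flap's ear, then press the rubber pad at the long end of the lever down, nearly to the end of its travel, and finish while still holding it down with the flap raised. Lift the flap only through the lever, never touch the flap itself, and leave the jar, the slide box and the lens standing where they are.

Things in the scene. Friction and masses are not known exactly. Their poses are not given: they have to be found in the camera images.
- hatch: fixed glass-waste hatch. Origin on the bench under the lever's pivot (90 mm up, pin along x, white cheeks 104 mm high); y runs level from the lever's pad to the chest; turns only about z. Steel base plate x -95..155, y -45..245, 6 mm thick; white chest x -80..80, y 100..240, 70 mm high; white bolt bracket x 107..143, y 0..85, 80 mm high, guide strips to 89 mm.
- lever (a joint): lever angle, rad: 0 at rest, long end up (bar slopes 0.35 rad up to the pad); 0.6 at its stop, long end down (0.25 rad down). Bar 24 mm wide, 10 thick; rubber pad 44 (x) x 50 x 10 mm centred 200 mm from the pivot to -y. A nose 80 mm to +y of the pivot bears under the flap, which rises with it. Needs 4 to 8 N down on the pad; comes back up if let go; blocked while the bolt is shut.
- paddle (a point): centre of the top face of the lever's black rubber pad; moves with the lever. In the hatch frame at y = -186 mm, 163 mm above the bench at rest; at y = -193 mm, 45 mm above the bench at the stop.
- flap (a joint): opening of the flap, rad: 0 shut, about 0.29 with the lever at its stop; falls shut by its weight. Steel plate 170 (x) x 175 (y) x 14 mm, about 2.8 kg, its top 85 mm above the bench when shut, hinged along x at y = 235 mm of the hatch, 78 mm up.
- flap_edge (a point): middle of the top of the flap's free edge, over the lever's nose: at y = 60 mm, 85 mm up in the hatch frame when shut. The flap's ear, 30 (y) x 8 mm, sticks out to x = 145 mm between y 105 and 135 mm, its top 79 mm up when shut.
- bolt (a joint): slide of the bolt, m: 0 shut (tip 20 mm over the flap's ear), growing as it is pushed along the hatch's -y direction; off the ear from 0.022, stop at 0.045. Stays where it is left; takes about 2 N. Flat dark steel bar 20 mm wide along y at x = 125 mm, top 91 mm above the bench.
- bolt_tab (a point): middle of the top edge of the bolt's upright tab: a plate 26 mm wide (x), 8 mm thick (y), standing 32 mm above the bar, top 123 mm above the bench; at x = 125, y = 45 mm in the hatch frame when the bolt is shut. Push its +y face; from there to the ear the bar's top is free for 56 mm.
- jar: closed amber glass jar with white cap, 52 mm across, 75 mm high; origin at the centre of its underside. Loose; to be left alone
- slidebox: closed flat slide box, 87 x 52 x 34 mm, grey with white lid; origin at the centre of its underside. Loose; to be left alone
- objective: dark steel microscope objective lens standing upright, 38 mm across, 52 mm high; origin at the centre of its underside. Loose; to be left alone

How it is judged:
By the outcome, as a careful person would: the job done as asked, in the order asked, and still so for the second after the job is handed in, while the arm keeps its last pose, push and grip.
It also fails if it takes over 40 s, if anything falls off the work surface, if the arm or the gripper's body presses on something with over 40 N, if the wrist force passes 120 N, or if a joint passes its speed limit or range.

## Working session

There is one attempt and no reset: what is moved stays moved. The work goes in short steps, Python scripts to look and compute and a tool call to move; the robot and the scene stay as the last step left them, time stands still between calls to the robot, and variables do not carry over. Pictures are saved under pics/ and viewed, and the job is handed in when it is done.

Besides the shell and the picture viewer there is one more tool, called after "Emit:" as name(argument=value, ...), one argument or row to a line, values as JSON. jog_arm: Moves the arm, as the interface text tells. Its arguments: {"type":"object","properties":{"targets":{"type":"array","items":{"type":"array","items":{"type":"number"}}},"newtons":{"type":"number"}},"required":["targets"]}

```bash
mkdir -p pics; ls; python3 - <<'E'
from bench import r
import cv2,json
print(r.sense())
for n in ("scene","top"):
    s=r.snapshot(n); cv2.imwrite(f"pics/{n}0.png",s["pixels"][:,:,::-1])
    print({k:v for k,v in s.items() if k!="pixels"})
E
```

```text
pics
{'time': 0.0, 'joint_pos': array([ 7.01070681e+01,  7.51638464e+00,  8.53308997e+01,  7.08557776e-04,
        8.72613266e+01, -4.89402276e+00]), 'qd': array([ 0.04573694, -0.02887253,  0.09750165, -0.06074333, -0.04058396,
       -0.03738283]), 'joint_efforts': array([ 3.00566289e-04, -5.69411659e+01, -5.00550449e+01, -1.42643812e-04,
        1.46374493e-02, -1.74936469e-05]), 'tool_pos': array([155.07232819, 579.03258939, 230.21559699]), 'tcp_rot': array([-1.79891845e+02, -9.97101619e-03,  1.65001047e+02]), 'ft_force': array([0.64450957, 0.10896948, 0.06510052]), 'wrist_torque': array([-0.02571441,  0.01885969,  0.06749748]), 'finger_gap': 85.34673958946041}
{'fx': 407.9955483678633, 'fy': 407.9955483678633, 'cx': 255.19058295341245, 'cy': 185.23555704058364, 'dist': array([-0.04346711,  0.        ,  0.        ,  0.        ,  0.        ]), 'origin': array([1191.63936949,  -65.08163601,  847.80663274]), 'attitude': array([-139.54646671,    0.49320913,   79.23929325])}
{'fx': 348.29239516112494, 'fy': 348.29239516112494, 'cx': 258.73730059276755, 'cy': 193.27753575534828, 'dist': array([-0.01693887,  0.        ,  0.        ,  0.        ,  0.        ]), 'origin': array([467.52464176,  33.21685075, 985.4622928 ]), 'attitude': array([-172.55083108,    0.4367793 ,  -88.68789041])}
```

View pics/scene0.png

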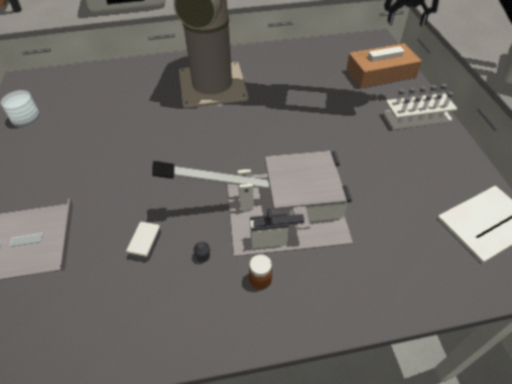

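View pics/top0.png

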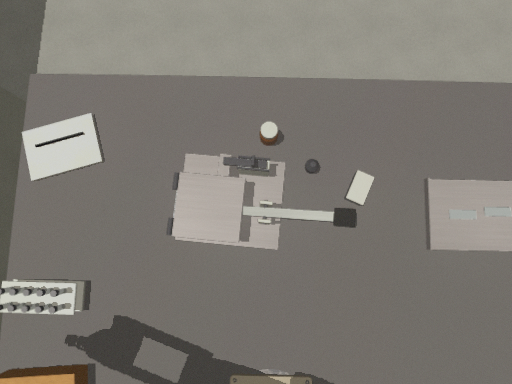

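The overhead view shows the lever running to its black pad at about (345,217), the flap around (210,208), the bolt and tab near (250,162), the jar at (269,132), the lens at (312,166) and the box at (360,188). I'll enlarge both views to measure.

```bash
cat > h.py <<'E'
import numpy as np,cv2
from scipy.spatial.transform import Rotation as R
def K(s): return np.array([[s["fx"],0,s["cx"]],[0,s["fy"],s["cy"]],[0,0,1]])
def rot(s): return R.from_euler('xyz',s["attitude"],degrees=True).as_matrix()
def ray(s,uv):
    p=cv2.undistortPoints(np.array(uv,float).reshape(-1,1,2),K(s),s["dist"]).reshape(-1,2)
    d=np.c_[p,np.ones(len(p))]@rot(s).T
    return d
def onz(s,uv,z):
    d=ray(s,uv); o=s["origin"]; return o+d*((z-o[2])/d[:,2])[:,None]
def proj(s,P):
    P=np.atleast_2d(np.array(P,float)); Rm=rot(s)
    rv,_=cv2.Rodrigues(Rm.T); t=-Rm.T@s["origin"]
    return cv2.projectPoints(P,rv,t,K(s),s["dist"])[0].reshape(-1,2)
def tri(s1,uv1,s2,uv2):
    d1=ray(s1,uv1)[0];d2=ray(s2,uv2)[0];o1=s1["origin"];o2=s2["origin"]
    A=np.c_[d1,-d2]; x=np.linalg.lstsq(A,o2-o1,rcond=None)[0]
    a=o1+d1*x[0];b=o2+d2*x[1]; return (a+b)/2,np.linalg.norm(a-b)
def crop(s,x0,y0,w,h,k,fn):
    im=s["pixels"][y0:y0+h,x0:x0+w,::-1]
    im=cv2.resize(im,None,fx=k,fy=k,interpolation=cv2.INTER_CUBIC)
    im=cv2.convertScaleAbs(im,alpha=1.3,beta=10)
    for i in range(0,w,10):cv2.putText(im,str(x0+i),(i*k,8),0,.3,(0,255,255),1) if i%20==0 else 0
    for i in range(0,h,10):cv2.putText(im,str(y0+i),(0,i*k+4),0,.3,(0,255,255),1)
    cv2.imwrite(fn,im)
E
python3 - <<'E'
from bench import r
from h import *
s=r.snapshot("scene");t=r.snapshot("top")
import pickle;pickle.dump((s,t),open("s0.pkl","wb"))
crop(t,165,115,215,140,3,"pics/t1.png") 
crop(s,125,140,235,155,3,"pics/s1.png")
E
```

```text
(no output)
```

View pics/t1.png

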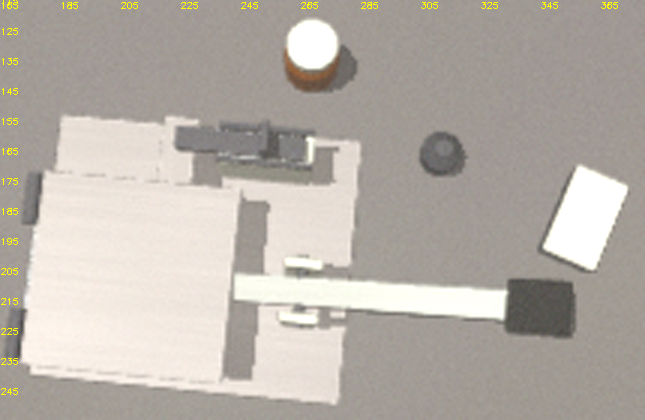

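View pics/s1.png

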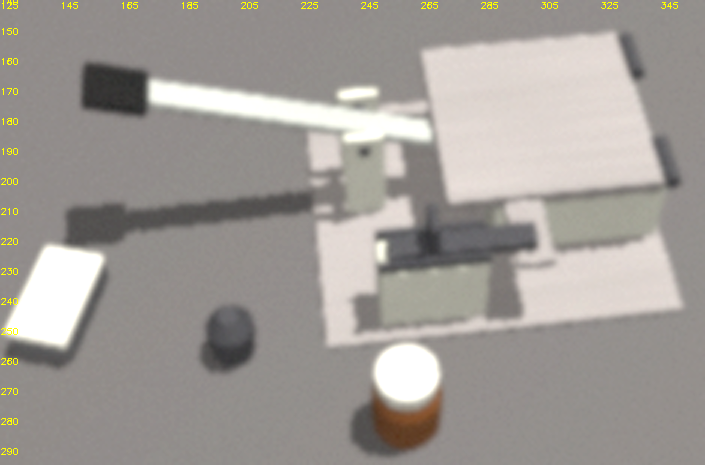

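```bash
python3 - <<'E'
from h import *
import pickle; s,t=pickle.load(open("s0.pkl","rb"))
T=lambda x,y:(165+x/3,115+y/3); S=lambda x,y:(125+x/3,140+y/3)
obs=[(t,T(360,143),(155,-45,6)),(t,T(337,403),(-95,-45,6)),(t,T(62,116),(155,245,6)),
(t,T(240,188),(85,60,85)),(t,T(222,382),(-85,60,85)),(t,T(22,365),(-85,235,85)),(t,T(45,172),(85,235,85)),
(s,S(328,346),(155,-45,6)),(s,S(682,306),(155,245,6)),(s,S(422,50),(-85,60,85)),(s,S(450,202),(85,60,85)),(s,S(660,184),(85,235,85)),(s,S(617,33),(-85,235,85))]
def fit(o):
    W=np.array([onz(c,uv,p[2])[0] for c,uv,p in o])[:,:2];M=np.array([p[:2] for _,_,p in o],float)
    wm,mm=W.mean(0),M.mean(0);a=W-wm;b=M-mm
    th=np.arctan2((b[:,0]*a[:,1]-b[:,1]*a[:,0]).sum(),(a*b).sum())
    Rm=np.array([[np.cos(th),-np.sin(th)],[np.sin(th),np.cos(th)]]);tr=wm-Rm@mm
    return tr,np.degrees(th),W-(M@Rm.T+tr),Rm
for o in (obs[:7],obs[7:],obs):
    tr,th,res,Rm=fit(o);print(tr.round(1),th.round(2));
print(res.round(1))
H=lambda x,y,z:np.r_[Rm@[x,y]+tr,z]
for n,p in dict(tab=(125,45,123),tabface=(125,49,107),pad0=(0,-186,163),pad1=(0,-193,45),ear=(125,120,79)).items():
    w=H(*p);print(n,w.round(1),proj(t,w).round(1),proj(s,w).round(1))
# pad, tab measured
print("padc",tri(s,S(115,88),t,T(541,305)))
for n,a,b,z in (("jar",(407,372),(313,44),75),("obj",(230,318),(442,150),52),("box",(56,295),(585,217),34)):
    print(n,onz(s,[S(*a)],z).round(),onz(t,[T(*b)],z).round())
E
```

```text
[536.1  24.5] -3.91
[538.7  27.3] -4.39
[537.3  25.7] -4.13
[[-3.1  0.6]
 [ 0.2  0.7]
 [-3.5 -1.8]
 [-0.8  0.3]
 [ 0.4 -1.3]
 [-1.9 -3.7]
 [-2.8 -2.5]
 [ 1.3  2.9]
 [-1.   0.3]
 [ 3.5  3.4]
 [ 1.   3.4]
 [ 3.2 -4.1]
 [ 3.7  1.8]]
tab [665.2  61.6 123. ] [[251.9 159.8]] [[269.8 211.7]]
tabface [665.5  65.6 107. ] [[250.5 161. ]] [[271.5 215.8]]
pad0 [ 523.9 -159.8  163. ] [[343.7 216.6]] [[163.1 167.8]]
pad1 [ 523.4 -166.8   45. ] [[336.1 219.6]] [[168.8 199.9]]
ear [670.6 136.4  79. ] [[224.3 160.9]] [[301.7 220. ]]
padc (array([ 524.1969991 , -162.32621285,  158.81182871]), np.float64(4.378405932552139))
jar [[763.  22.  75.]] [[760.  18.  75.]]
obj [[679. -99.  52.]] [[ 670. -101.   52.]]
box [[ 620. -233.   34.]] [[ 614. -236.   34.]]
```

Emit:
jog_arm(
  targets=[
    [-0.03,-0.016,0,0,0,-0.06,1],
    [-0.065,-0.035,0,0,0,-0.12,1],
    [-0.1,-0.053,0,0,0,-0.192,1],
    [-0.135,-0.072,0,0,0,-0.192,1],
    [-0.17,-0.09,0,0,0,-0.192,1],
  ],
  newtons=40,
)

```text
time: 0.62
tool_pos: [296.9, 447.2, 231.1]
tcp_rot: [-180.0, -0.0, 176.1]
ft_force: [0.2, -0.5, 0.5]
finger_gap: 25.7
```

Emit:
jog_arm(
  targets=[
    [-0.031,-0.025,0,0,0,0,1],
    [-0.062,-0.05,0,0,0,0,1],
    [-0.093,-0.075,0,0,0,0,1],
    [-0.124,-0.1,0,0,0,0,1],
    [-0.155,-0.125,0,0,0,0,1],
  ],
)

```text
time: 1.03
tool_pos: [443.2, 311.5, 231.3]
tcp_rot: [180.0, 0.0, 176.0]
ft_force: [0.4, 0.8, -0.1]
finger_gap: 0.0
```

Emit:
jog_arm(
  targets=[
    [-0.031,-0.025,0,0,0,0,1],
    [-0.062,-0.05,0,0,0,0,1],
    [-0.093,-0.075,0,0,0,0,1],
    [-0.124,-0.1,0,0,0,0,1],
    [-0.155,-0.125,0,0,0,0,1],
  ],
)

```text
time: 1.45
tool_pos: [589.1, 175.9, 231.1]
tcp_rot: [180.0, -0.0, 176.0]
ft_force: [0.9, 1.4, 0.5]
finger_gap: -0.1
```

Emit:
jog_arm(
  targets=[
    [-0.028,-0.023,0,0,0,0,1],
    [-0.056,-0.046,0,0,0,0,1],
    [-0.084,-0.0685,0.01,0,0,0,1],
    [-0.084,-0.0685,0.045,0,0,0,1],
    [-0.084,-0.0685,0.08,0,0,0,1],
  ],
)

```text
time: 1.87
tool_pos: [670.1, 101.2, 152.4]
tcp_rot: [180.0, 0.3, 175.8]
ft_force: [-0.2, 0.2, -1.4]
finger_gap: -0.4
```

Emit:
jog_arm(
  targets=[
    [0,0,0,0,0,0,1],
    [0,0,0,0,0,0,1],
  ],
)

```text
time: 2.03
tool_pos: [664.6, 103.2, 148.2]
tcp_rot: [-179.9, -0.4, 176.0]
ft_force: [-0.4, -0.4, 0.2]
finger_gap: 0.3
```

```bash
python3 - <<'E'
from bench import r
from h import *
s=r.snapshot("scene");t=r.snapshot("top")
crop(t,180,100,130,100,5,"pics/t2.png") 
crop(s,205,140,140,110,5,"pics/s2.png")
q=r.sense();print(q["tool_pos"],q["ft_force"],q["time"],proj(s,q["tool_pos"]),proj(t,q["tool_pos"]))
E
```

```text
[667.74478594 103.91032013 153.57613319] [ 0.59125697 -0.16226463 -0.10477368] 2.1333 [[289.4831576  201.13552692]] [[234.305836   155.58756624]]
```

View pics/s2.png

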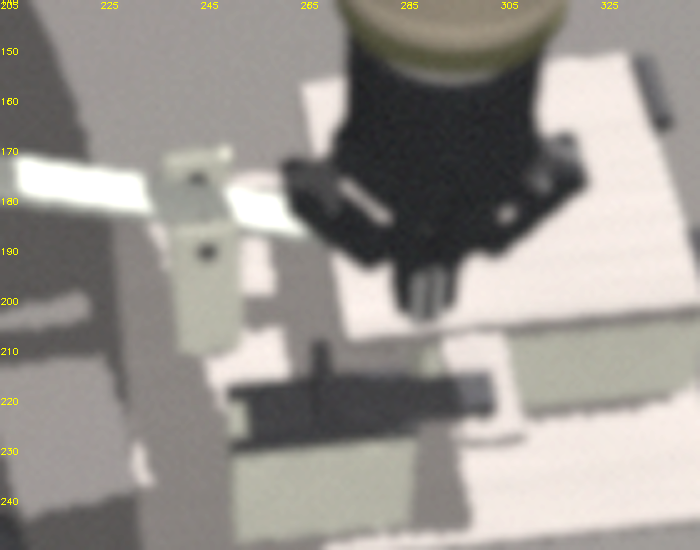

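View pics/t2.png

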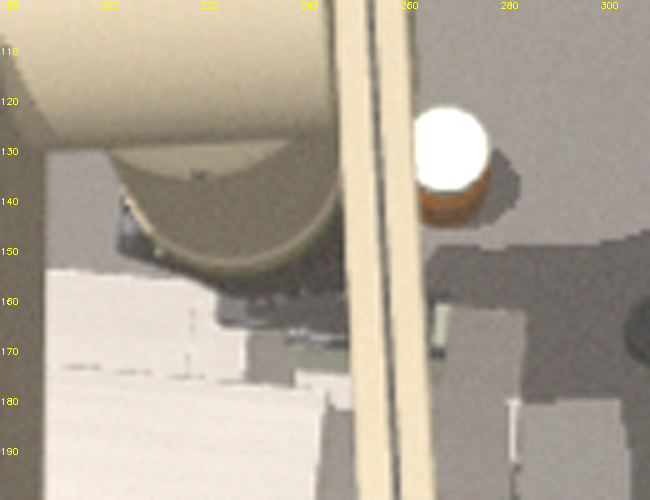

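The scene view puts the shut fingertips at (290,203), close to the predicted (289.5,201). The tab is at (268,208–216), just to the left, and the gap to its +y face is clear. I'll descend into it.

Emit:
jog_arm(
  targets=[
    [0,0,0.012,0,0,0,1],
    [0,0,0.024,0,0,0,1],
    [0,0,0.036,0,0,0,1],
    [0,0,0.044,0,0,0,1],
    [0,0,0.046,0,0,0,1],
  ],
)

```text
time: 2.55
tool_pos: [665.3, 103.4, 102.2]
tcp_rot: [-180.0, -0.2, 176.0]
ft_force: [-0.1, -0.1, -0.3]
finger_gap: -0.1
```

Emit:
jog_arm(
  targets=[
    [0,0,0,0,0,0,1],
    [0,0,0,0,0,0,1],
    [0,0,0,0,0,0,1],
    [0,0,0,0,0,0,1],
  ],
)

```text
time: 2.88
tool_pos: [667.6, 103.4, 106.2]
tcp_rot: [180.0, 0.1, 176.0]
ft_force: [-0.7, -0.1, -0.6]
finger_gap: 0.0
```

```bash
python3 - <<'E'
from bench import r
from h import *
s=r.snapshot("scene")
crop(s,205,140,140,110,5,"pics/s3.png")
q=r.sense();print(q["tool_pos"],q["ft_force"],q["time"],proj(s,q["tool_pos"]))
E
```

```text
[667.53924954 103.47268709 106.1310128 ] [-0.08713188  0.37378099 -0.37102252] 2.9333 [[288.10130806 214.13606202]]
```

View pics/s3.png

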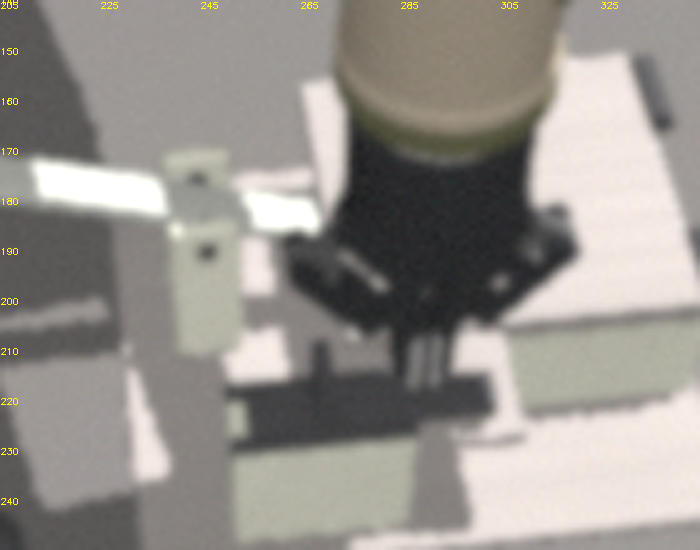

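Emit:
jog_arm(
  targets=[
    [0,0,-0.003,0,0,0,1],
    [0,-0.004,-0.003,0,0,0,1],
    [0,-0.008,-0.003,0,0,0,1],
    [0,-0.012,-0.003,0,0,0,1],
    [0,-0.016,-0.003,0,0,0,1],
  ],
)

```text
time: 3.35
tool_pos: [665.8, 86.8, 108.3]
tcp_rot: [-180.0, -0.0, 176.0]
ft_force: [-0.2, -0.2, -0.5]
finger_gap: -0.0
```

Emit:
jog_arm(
  targets=[
    [0,-0.002,0,0,0,0,1],
    [0,-0.004,0,0,0,0,1],
    [0,-0.006,0,0,0,0,1],
  ],
)

```text
time: 3.6
tool_pos: [665.4, 81.2, 108.2]
tcp_rot: [180.0, -0.0, 176.0]
ft_force: [-0.2, -0.1, -0.7]
finger_gap: -0.2
```

Emit:
jog_arm(
  targets=[
    [0,-0.002,0,0,0,0,1],
    [0,-0.004,0,0,0,0,1],
    [0,-0.006,0,0,0,0,1],
  ],
)

```text
time: 3.85
tool_pos: [665.0, 75.6, 108.3]
tcp_rot: [180.0, -0.0, 176.0]
ft_force: [0.5, 1.4, -0.0]
finger_gap: 0.6
```

Emit:
jog_arm(
  targets=[
    [0,-0.002,0,0,0,0,1],
    [0,-0.004,0,0,0,0,1],
  ],
)

```text
time: 4.02
tool_pos: [664.8, 71.6, 108.3]
tcp_rot: [180.0, 0.0, 176.0]
ft_force: [-0.4, 1.6, -0.1]
finger_gap: -0.2
```

Emit:
jog_arm(
  targets=[
    [0,-0.003,0,0,0,0,1],
    [0,-0.006,0,0,0,0,1],
  ],
)

```text
time: 4.18
tool_pos: [664.3, 65.5, 108.3]
tcp_rot: [180.0, -0.0, 176.0]
ft_force: [-0.4, 2.2, 0.2]
finger_gap: 0.1
```

Emit:
jog_arm(
  targets=[
    [0,-0.005,0,0,0,0,1],
    [0,-0.01,0,0,0,0,1],
    [0,-0.015,0,0,0,0,1],
    [0,-0.02,0,0,0,0,1],
    [0,-0.024,0,0,0,0,1],
  ],
)

```text
time: 4.6
tool_pos: [662.6, 40.8, 108.3]
tcp_rot: [-180.0, -0.0, 176.0]
ft_force: [-0.4, 1.6, -0.5]
finger_gap: 0.1
```

Emit:
jog_arm(
  targets=[
    [0,0,0,0,0,0,1],
    [0,0,0,0,0,0,1],
  ],
)

```text
time: 4.77
tool_pos: [662.7, 40.9, 108.3]
tcp_rot: [-180.0, 0.0, 176.0]
ft_force: [-0.6, -0.2, -0.0]
finger_gap: 0.2
```

```bash
python3 - <<'E'
from bench import r
from h import *
s=r.snapshot("scene")
crop(s,205,140,140,110,5,"pics/s4.png")
q=r.sense();print(q["tool_pos"],q["ft_force"],q["time"],proj(s,q["tool_pos"]))
E
```

```text
[662.78309654  41.17994598 108.35467498] [ 0.73181678  0.78505428 -0.3286594 ] 4.8167 [[260.56146769 216.2034167 ]]
```

View pics/s4.png

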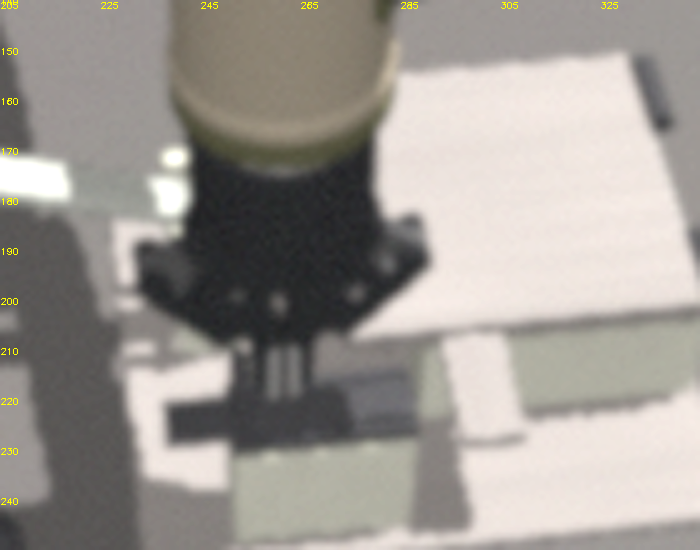

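The bolt bar's end moved from column 302 to 287 in the scene view. That is about 37 mm, and the white ear at columns 290–309 is now uncovered. Next I back off, rise and go to the pad.

Emit:
jog_arm(
  targets=[
    [0,0.006,0,0,0,0,1],
    [0,0.006,-0.02,0,0,0,1],
    [0,0.006,-0.055,0,0,0,1],
    [0,0.006,-0.09,0,0,0,1],
    [0,0.006,-0.12,0,0,0,1],
  ],
)

```text
time: 5.23
tool_pos: [663.2, 48.3, 230.5]
tcp_rot: [180.0, 0.1, 176.0]
ft_force: [-0.2, -0.3, 1.2]
finger_gap: -0.1
```

Emit:
jog_arm(
  targets=[
    [0.016,-0.028,0,0,0,0,1],
    [0.034,-0.06,0,0,0,0,1],
    [0.052,-0.092,0,0,0,0,1],
    [0.07,-0.124,0,0,0,0,1],
    [0.088,-0.156,0,0,0,0,1],
  ],
)

```text
time: 5.65
tool_pos: [563.6, -102.4, 228.5]
tcp_rot: [-180.0, 0.0, 176.1]
ft_force: [0.6, -1.0, 0.4]
finger_gap: -0.3
```

Emit:
jog_arm(
  targets=[
    [0.016,-0.028,0,0,0,0,1],
    [0.03,-0.052,0,0,0,0,1],
    [0.036,-0.0625,0.01,0,0,0,1],
    [0.036,-0.0625,0.025,0,0,0,1],
    [0.036,-0.0625,0.035,0,0,0,1],
  ],
)

```text
time: 6.07
tool_pos: [523.9, -161.9, 192.1]
tcp_rot: [180.0, -0.0, 175.9]
ft_force: [-0.0, -0.9, -0.9]
finger_gap: -0.3
```

Emit:
jog_arm(
  targets=[
    [0,0,0,0,0,0,1],
    [0,0,0,0,0,0,1],
    [0,0,0,0,0,0,1],
  ],
)

```text
time: 6.32
tool_pos: [524.7, -161.0, 193.6]
tcp_rot: [180.0, 0.0, 176.1]
ft_force: [0.1, 0.2, -0.1]
finger_gap: 0.0
```

```bash
python3 - <<'E'
from bench import r
from h import *
s=r.snapshot("scene")
crop(s,110,120,240,160,3,"pics/s5.png")
t=r.snapshot("top")
crop(t,165,115,215,140,3,"pics/t5.png") 
q=r.sense();print(q["tool_pos"],q["ft_force"],q["time"],proj(s,q["tool_pos"]))
E
```

```text
[ 524.97328149 -161.31704934  194.14195234] [-0.53392521  0.64762661 -0.26246319] 6.4167 [[159.98730593 158.74675663]]
```

View pics/s5.png

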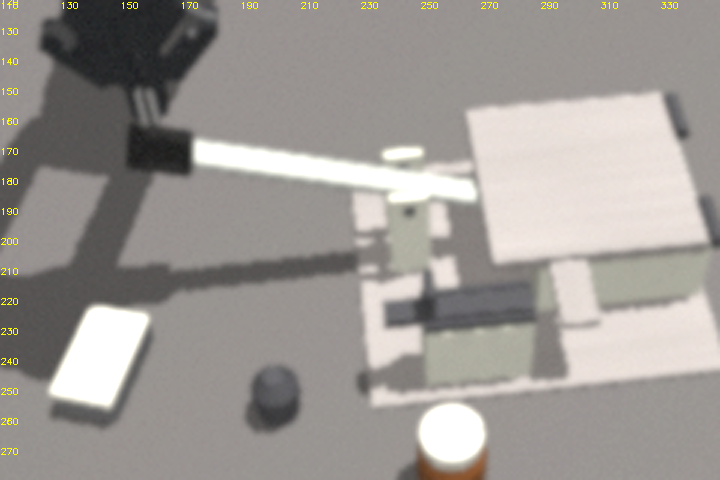

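View pics/t5.png

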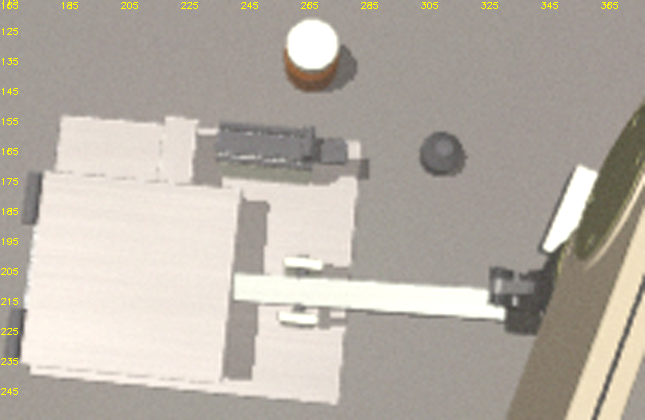

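Emit:
jog_arm(
  targets=[
    [0,0,0.006,0,0,0,1],
    [0,0,0.012,0,0,0,1],
    [0,0,0.018,0,0,0,1],
    [0,0,0.022,0,0,0,1],
    [0,0,0.025,0,0,0,1],
  ],
)

```text
time: 6.83
tool_pos: [523.7, -161.6, 167.1]
tcp_rot: [180.0, -0.1, 176.0]
ft_force: [0.2, -0.1, -0.2]
finger_gap: 0.2
```

Emit:
jog_arm(
  targets=[
    [0,0,0.002,0,0,0,1],
    [0,0,0.004,0,0,0,1],
    [0,0,0.006,0,0,0,1],
  ],
)

```text
time: 7.08
tool_pos: [524.2, -162.2, 163.0]
tcp_rot: [-180.0, 0.0, 176.0]
ft_force: [-3.8, -0.2, 8.9]
finger_gap: 0.2
```

Emit:
jog_arm(
  targets=[
    [0,-0.001,0.004,0,0,0,1],
    [0,-0.003,0.009,0,0,0,1],
    [0,-0.005,0.014,0,0,0,1],
    [0,-0.006,0.019,0,0,0,1],
    [0,-0.008,0.024,0,0,0,1],
  ],
)

```text
time: 7.5
tool_pos: [524.0, -169.8, 139.4]
tcp_rot: [-180.0, 0.1, 176.0]
ft_force: [-2.6, 3.9, 7.0]
finger_gap: -0.4
```

Emit:
jog_arm(
  targets=[
    [0,-0.001,0.006,0,0,0,1],
    [0,-0.002,0.012,0,0,0,1],
    [0,-0.003,0.018,0,0,0,1],
    [0,-0.004,0.024,0,0,0,1],
    [0,-0.005,0.03,0,0,0,1],
  ],
)

```text
time: 7.92
tool_pos: [523.6, -174.7, 109.2]
tcp_rot: [180.0, 0.0, 176.0]
ft_force: [-4.3, 3.5, 7.5]
finger_gap: -0.0
```

Emit:
jog_arm(
  targets=[
    [0,0,0.006,0,0,0,1],
    [0,0,0.012,0,0,0,1],
    [0,0.001,0.018,0,0,0,1],
    [0,0.001,0.024,0,0,0,1],
    [0,0.002,0.029,0,0,0,1],
  ],
)

```text
time: 8.33
tool_pos: [524.0, -174.4, 80.6]
tcp_rot: [-179.8, 0.1, 176.0]
ft_force: [-3.7, -5.4, 8.9]
finger_gap: 0.1
```

```bash
python3 - <<'E'
from bench import r
from h import *
s=r.snapshot("scene")
crop(s,110,120,240,160,3,"pics/s6.png")
q=r.sense();print(q["tool_pos"],q["ft_force"],q["time"],proj(s,q["tool_pos"]))
E
```

```text
[ 523.91626619 -174.22735218   79.69370556] [-1.10185341 -4.36273396  6.79709545] 8.3833 [[163.33490523 191.76004039]]
```

View pics/s6.png

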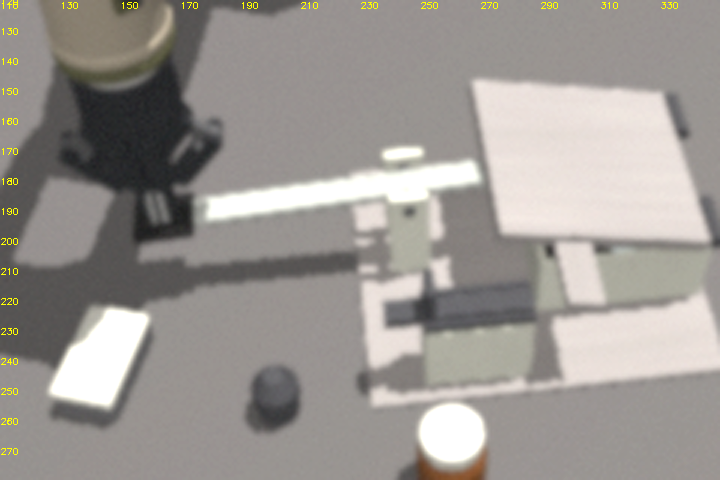

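The flap is rising with the lever and the tip is centred on the pad at (163,192). I'll continue slowly towards the stop.

Emit:
jog_arm(
  targets=[
    [0,0.001,0.004,0,0,0,1],
    [0,0.001,0.008,0,0,0,1],
    [0,0.002,0.012,0,0,0,1],
    [0,0.002,0.016,0,0,0,1],
    [0,0.003,0.02,0,0,0,1],
  ],
)

```text
time: 8.8
tool_pos: [524.8, -171.7, 61.1]
tcp_rot: [-179.8, 0.2, 176.0]
ft_force: [-2.9, -6.8, 7.6]
finger_gap: -0.1
```

Emit:
jog_arm(
  targets=[
    [0,0,0.002,0,0,0,1],
    [0,0.001,0.004,0,0,0,1],
    [0,0.001,0.006,0,0,0,1],
  ],
)

```text
time: 9.05
tool_pos: [524.9, -170.6, 55.1]
tcp_rot: [-179.8, 0.2, 176.0]
ft_force: [-1.8, -4.5, 8.0]
finger_gap: -0.2
```

Emit:
jog_arm(
  targets=[
    [0,0,0.001,0,0,0,1],
    [0,0,0.002,0,0,0,1],
  ],
)

```text
time: 9.22
tool_pos: [525.0, -170.3, 53.1]
tcp_rot: [-179.9, 0.2, 176.0]
ft_force: [-2.7, -3.6, 7.6]
finger_gap: 0.2
```

Emit:
jog_arm(
  targets=[
    [0,0,0.001,0,0,0,1],
    [0,0,0.001,0,0,0,1],
    [0,0,0.001,0,0,0,1],
  ],
)

```text
time: 9.47
tool_pos: [524.9, -170.1, 52.0]
tcp_rot: [-179.9, 0.2, 176.0]
ft_force: [-1.9, -3.4, 7.3]
finger_gap: -0.1
```

```bash
python3 - <<'E'
from bench import r
from h import *
s=r.snapshot("scene")
crop(s,110,120,240,160,3,"pics/s7.png")
t=r.snapshot("top")
crop(t,165,115,215,140,3,"pics/t7.png") 
q=r.sense();print(q["tool_pos"],q["ft_force"],q["time"],q["qd"].round(2))
th=np.radians(-4.13);Rm=np.array([[np.cos(th),-np.sin(th)],[np.sin(th),np.cos(th)]])
H=lambda x,y,z:np.r_[Rm@[x,y]+[537.3,25.7],z]
# predicted flap free-edge corners & pad corners for lever angles
for f in (.2,.25,.27,.29):
    P=[]
    for x in (-85,85):
        dy,dz=-175,7; P.append(H(x,235+dy*np.cos(f)+dz*np.sin(f),78-dy*np.sin(f)+dz*np.cos(f)))
    print(f,((proj(s,P)-[110,120])*3).round(0).tolist())
E
```

```text
[ 524.93092005 -170.09655278   51.98558838] [-1.60458037 -3.58623029  6.61219895] 9.5667 [-0.01 -0.1   0.05  0.04  0.03  0.08]
0.2 [[468.0, 79.0], [498.0, 233.0]]
0.25 [[471.0, 71.0], [501.0, 226.0]]
0.27 [[472.0, 68.0], [503.0, 223.0]]
0.29 [[474.0, 65.0], [504.0, 220.0]]
```

View pics/s7.png

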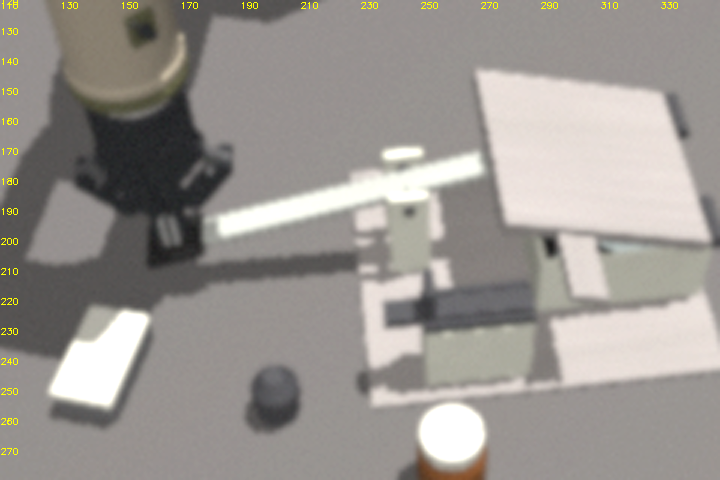

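View pics/t7.png

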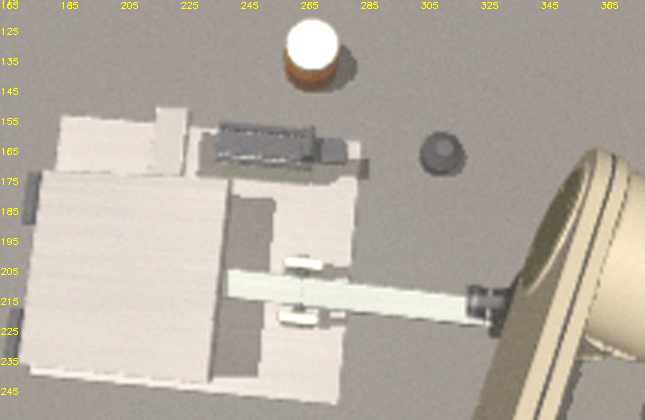

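The scene view shows the flap's free-edge corners at crop (474,68) and (504,222). That matches 0.27–0.28 rad of opening. I'll go 1 mm further and settle.

Emit:
jog_arm(
  targets=[
    [0,0,0.001,0,0,0,1],
    [0,0,0.001,0,0,0,1],
    [0,0,0.001,0,0,0,1],
    [0,0,0.001,0,0,0,1],
    [0,0,0.001,0,0,0,1],
  ],
)

```text
time: 9.98
tool_pos: [525.0, -170.0, 51.0]
tcp_rot: [-179.9, 0.2, 176.0]
ft_force: [-1.6, -2.4, 7.7]
finger_gap: -0.0
```

Emit:
jog_arm(
  targets=[
    [0,0,0,0,0,0,1],
    [0,0,0,0,0,0,1],
    [0,0,0,0,0,0,1],
    [0,0,0,0,0,0,1],
    [0,0,0,0,0,0,1],
  ],
)

```text
time: 10.4
tool_pos: [524.9, -170.0, 51.0]
tcp_rot: [-179.9, 0.2, 176.0]
ft_force: [-0.7, -2.2, 6.9]
finger_gap: 0.0
```

Steady at about 7 N with the stop not yet reached, so I'm handing it in.

```bash
python3 - <<'E'
from bench import r
print(r.hand_in()); q=r.sense(); print(q["time"],q["tool_pos"],q["ft_force"])
E
```

```text
the job is handed in; nothing more can be done
None
the job is handed in; nothing more can be done
```

The flap is open and the arm is still holding the lever's pad down. I handed the job in at about 10.4 s, and hand-in gives no verdict.

- **Bolt:** I pushed the tab back about 36 mm with the shut fingertips. Pictures from both cameras show the bar clear of the flap's ear by roughly 15 mm.
- **Lever and flap:** I then pressed the pad down until the tip was 51 mm above the bench, a steady push of about 7 N. I estimate the lever at 0.58 of 0.60 rad and did not feel it reach the stop. In the last picture, taken 1 mm higher, the flap's corners matched an opening of 0.27–0.28 rad.
- **Other objects:** The jar, the slide box and the lens had not visibly moved in the last pictures. Only the lever lifted the flap. Measured forces at the end of each move stayed below about 11 N.
- **Disagreements:** The two cameras placed the hatch about 4 mm apart, so I used their average. I also found a sideways force of up to about 4 N along x while pressing, probably friction at the pad. It had fallen to about 1 N by the end.

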